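# Tuck the spare-key flap under its lip

## Robot

A 6-joint arm with a two-finger parallel gripper is mounted at the origin on the work surface. World frame = base frame: x ahead of the robot, y to its left, z up, the work surface at z = 0. Lengths are in m, angles in rad, forces in N, time in s.
With the tool pointing down it reaches from about 0.375 to 0.925 m from the base axis. Payload 5.7 kg.
Tool frame: the origin (TCP) lies midway between the tips of the shut fingers; the grasp point (between the pads) lies 19 mm behind it; z points along the fingers, x is the direction in which the jaws open and shut, and the axes are right-handed (so a half turn about z gives the same grasp; the last joint's range is limited). The gripper opens to 85 mm and grips with 20 to 120 N. Pads are 22 mm wide; open, the fingers measure 114 mm over their backs; the gripper's body (76 mm by 85 mm) begins 54 mm behind the grasp point. The pads swing forward as they close: fully open they stand 13 mm farther back than shut.
Start: joints at [1.171, 0.359, 1.51, -0, 1.272, -0.115], TCP at [0.169, 0.576, 0.231] pointing down, gripper open.
Joint ranges: [-2.97, 2.97], [-1.01, 2.36], [0.21, 2.38], [-0.96, 4.11], [0.2, 2.71], [-2.98, 2.98]. Speed limits (rad/s): [2.39, 2.39, 3.14, 3.14, 3.14, 3.14].

## Interface

Orientations are given as a unit quaternion [w, x, y, z].
In Python, from plant import manip, capture, ticket, search_frame, cut_out, landmark_of gives the robot as it stands.
- The arm moves only by the tool step_arm, never from a script. Its argument "steps" is a list of rows, each an object of numbers: "dx", "dy", "dz": the shift along the world's x, y, z each as a share of 50 cm, from -1 to 1; "yaw": the turn about the world's z as a share of 120 degrees, from -1 to 1. A call has 1 to 5 rows; each row is the pose to reach, as a shift and turn from the pose commanded when the call began; what a row does not reach only later rows make up. A row lasts 1/10 s, in which the tool goes at most 50 mm and 8.59 degrees, less where a joint would pass 70% of its speed; a pose out of reach is approached as far as the arm can. A call with a number of a shift or a turn outside -1 to 1 is refused whole. A call with a gripper value outside its range is refused whole. "fingers" is the closure, from -1 (fully open) to 1 (shut), set as the call begins (left out, the last holds). The fingers move at their own pace and stop on an object; the grip force is fixed at half the most. Time passes only in rows, so rows that repeat a pose let the fingers close. It gives the time, the measured TCP pose, the force and the opening at its end, in the units of the state.
- manip.state(): the state, without advancing time (a new reading comes with each control period).
- capture(name): name is "scene" or "top" or "wrist"; returns a dict with "color" (480x640x3 uint8, red, green, blue), "range_z" (480x640 float32, m along the optical axis (not along the pixel's ray), 0 where there is no reading), "intrinsics" (3x3 intrinsics, pixels), "position" and "orientation" of the camera in the world; the wrist camera has in their place "hand_eye" (4x4, takes a point from camera to tool coordinates, whose origin is the TCP and whose axes are the tool frame's). Camera axes: x right, y up, looking along -z (the intrinsics and any distortion apply to the point x, -y, -z); pixel columns grow to the right and rows downward; lengths in m; the calibration is good to about 2 mm. The wrist camera is an equidistant fisheye: a pixel r from the principal point sees the ray r / f radians off the axis. A picture is of the moment at which its call begins: read the wrist's pose just before it.
- ticket.sign_off(): hands the job in, once; it reports no verdict.
Trained networks look in the newest picture that a camera, given by its name, has taken for a name from the list of things; names that differ only in an ending like _2 or _b are one class to them, and where a whole thing is asked for, a point or a joint stands for the part that bears it (a point fixed in the world has none). Each returns a list of dicts, best first, with "p" (0 to 1); they miss things now and then, are a little off and sometimes report something else, mostly with a low value. They report only what shows in the picture. A call takes as long as a camera call.
- search_frame(camera, thing): "point" ([x, y, z] in m, in world coordinates, good to about 4 mm: the middle of the surface that is visible of it).
- cut_out(camera, thing): "pixels" (480x640 bool, what is visible of it).
- landmark_of(camera, thing): "point" ([x, y, z] in m, in world coordinates, good to about 4 mm: a listed point, or the origin of a listed thing).
The state is a dict: "clock": time; "joints": joint angles; "joint_velocities": joint speeds; "tau": joint torques, N m; "eef_pos": TCP position; "ee_rot": TCP orientation; "contact_force": force on the tool from outside, world axes, zero at the start; "ft_torque": the same for the moment, N m; "gripper_width": finger opening in m.
Only numpy, scipy, OpenCV 4.12 (cv2) and the standard library are available. Lean on these libraries where they do the work, as an engineer would, in place of code of your own. Each camera call takes 0.05 s, during which the arm holds its last target.

## Task

Close the spare-key tray on the key rack: with the fingertips push the raised brass flap down flat over the tray, and while keeping it down push it towards the steel lip until its front edge is tucked well beneath the lip, so that it stays shut when you let go. Pick nothing up, leave the spare key and everything else where it is, and do not press the lamp's button.

Things in the scene. Friction and masses are not known exactly. Their poses are not given: they have to be found in the camera images.
- tray: Anthracite spare-key tray fixed on the key rack, 108 x 84 x 32 mm. Origin: centre of its underside, 6 mm above the table. x points from the flap's hinge to the lip, y along the hinge, z up. Hinge pin along y at x = -40, z = 23.5 mm, between cheeks at y = +-40 mm (tops z = 30 mm). 25 mm or more beyond the lip is the rack's upright back panel, its top 66 mm above the table.
- flap (a joint): Angle of the brass flap, rad: 0 = flat over the tray, growing as it rises; 0.95 to 1.35 at the start, leaning towards the lip. Plate 68 mm wide, 3 mm thick, reaching 70 mm from the pin. A light spring (0.05 N m/rad, rest 1.25 rad; about 1 N at the edge when flat) lifts it again when not held down. Flat, its upper face is at tray z = 25 mm, 2 mm below the lip's underside.
- flap_slide (a joint): How far the hinge pin is pushed along its slots towards the lip (tray x), m: 0 = drawn back, 0.014 = stop; 0 to 0.002 at the start. Stays where left; 2 N of friction. Drawn back and flat, the flap's edge is 4 mm short of the lip; at the stop 10 mm beneath it. Pushed forward before it is flat, it lands on top of the lip.
- flap_rib (a point): Point on the flap's upper (outer) face at the foot of its cross rib, on the hinge side, mid-width, 50 mm from the hinge pin. The rib is 60 mm wide along the hinge, 4 mm thick, 7.5 mm high: a fingertip behind it can push the flap towards the lip. Between hinge and rib the face is plain.
- flap_edge (a point): Middle of the flap's free edge, 70 mm from the hinge pin, half-way through the thickness.
- lip (a point): Middle of the lower edge, facing the flap, of the bright steel lip (tray x = 34, z = 27 mm). The fixed lip spans tray x = 34 to 54 mm, z = 27 to 32 mm, and is 76 mm wide.
- spare_key: Loose steel key lying in the tray under the flap, 58 x 24 x 4 mm. Origin: underside, near its middle. To be left alone.
- ring_dish: Loose white ceramic ring dish on the rack, 72 mm across, 24 mm high. Origin: centre of its underside. To be left alone.
- opener: Loose chrome bottle opener lying on the rack, 107 x 36 x 6 mm, long side along its x. Origin: underside. To be left alone.
- lip_balm: Loose lip balm tube standing on the rack, green with white cap, 18 mm across, 68 mm high. Origin: centre of its foot. To be left alone.
- padlock: Loose brass padlock standing on the table, 40 mm wide, 64 mm high. Origin: centre of its underside. To be left alone.
- mug: Loose blue mug on the table, 80 mm across, 90 mm high. Origin: centre of its underside. To be left alone.
- lamp_button (a joint): Travel of the white push button on the foot of the table lamp right of the rack, m: 0 = up, 0.004 = pressed. To be left alone.

How it is judged:
On the way, in this order (a step that is already met when the one before it is completed fails the run):
1. the flap is pushed down flat while its edge is still clear of the lip (value of joint flap below 0.08 rad and value of joint flap_slide below 0.006 m).
2. the flap, kept down, is pushed in under the lip (value of joint flap below 0.09 rad and value of joint flap_slide above 0.009 m), for 0.2 s.
At the end, for the whole second after the job is handed in: The flap is down (under 0.09 rad), at rest, with its front edge at least 5 mm beneath the lip (slide over 9 of its 14 mm), held there by the lip alone (all of step 2 and x of flap_edge in the frame of lip above 0.004 m and z of flap_edge in the frame of lip below 0.001 m and velocity of joint flap below 0.1 rad/s); the robot touches nothing.
It fails at once if the spare key is dragged or lifted (over 20 mm) (distance of spare_key from where it was at the start of the episode above 0.02 m).
It fails at once if a bystander is lifted or shoved more than 25 mm (distance of any of ring_dish, opener, lip_balm, padlock, mug from where it was at the start of the episode above 0.025 m).
It fails at once if a bystander is knocked over (angle between any of ring_dish, lip_balm, padlock, mug's own z axis and vertical above 0.5 rad).
It fails at once if the lamp's button is pressed (value of joint lamp_button above 0.002 m).
It also fails if it takes over 38 s, if anything falls off the work surface, if the arm or the gripper's body presses on something with over 40 N, if the wrist force passes 120 N, or if a joint passes its speed limit or range.

## Working session

There is one attempt and no reset: what is moved stays moved. The work goes in short steps, Python scripts to look and compute and a tool call to move; the robot and the scene stay as the last step left them, time stands still between calls to the robot, and variables do not carry over. Pictures are saved under pics/ and viewed, and the job is handed in when it is done.

Besides the shell and the picture viewer there is one more tool, called after ">>>" as a command line: name --argument value ..., lists and objects as JSON in quotes. step_arm: Moves the arm, as the interface text tells. Its arguments: {"type":"object","properties":{"steps":{"type":"array","items":{"type":"object","properties":{"dx":{"type":"number","minimum":-1,"maximum":1},"dy":{"type":"number","minimum":-1,"maximum":1},"dz":{"type":"number","minimum":-1,"maximum":1},"yaw":{"type":"number","minimum":-1,"maximum":1}}}},"fingers":{"type":"number"}},"required":["steps"]}

```bash
mkdir -p pics; ls; cat > h.py <<'E'
import numpy as np, cv2
from plant import manip, capture, ticket, search_frame, cut_out, landmark_of
from scipy.spatial.transform import Rotation as R
def save(c,n): cv2.imwrite('pics/'+n+'.png',cv2.cvtColor(c['color'],cv2.COLOR_RGB2BGR))
def cloud(c):
    K=np.array(c['intrinsics']);z=c['range_z'];v,u=np.mgrid[0:480,0:640]
    P=np.stack([(u-K[0,2])/K[0,0]*z,-(v-K[1,2])/K[1,1]*z,-z],-1)
    q=c['orientation'];M=R.from_quat([q[1],q[2],q[3],q[0]]).as_matrix()
    return P@M.T+np.array(c['position'])
E
python3 - <<'E'
from h import *
s=manip.state();print(s)
for n in ['scene','top']:
    c=capture(n);save(c,n+'0');print(n,c['position'],c['orientation'],c['intrinsics'])
    for t in ['flap_rib','flap_edge','lip','tray','spare_key','lip_balm','padlock','ring_dish','mug','opener','lamp_button']:
        r=landmark_of(n,t); print(t,[(np.round(x['point'],4),round(x['p'],2)) for x in r[:2]])
E
```

```text
pics
{'clock': 0.0, 'joints': array([ 1.17092844e+00,  3.59535390e-01,  1.51147057e+00, -2.84091773e-05,
        1.27250145e+00, -1.15099976e-01]), 'joint_velocities': array([ 0.00083181,  0.00037548, -0.00074499,  0.00207469, -0.0007618 ,
       -0.00053854]), 'tau': array([-2.20392471e-04, -5.27597094e+01, -2.78618681e+01, -4.65148587e-04,
        1.33491002e-02,  8.31359216e-06]), 'eef_pos': array([0.16830177, 0.57517765, 0.23042099]), 'ee_rot': array([ 4.93987047e-04,  8.00289168e-01,  5.99613485e-01, -8.20201317e-04]), 'contact_force': array([0.6257083, 0.4860938, 0.7299003]), 'ft_torque': array([0.031815  , 0.0017893 , 0.01641727]), 'gripper_width': 0.08553617216384543}
scene [ 1.21291947 -0.56970442  1.02958139] [0.84466578 0.33235175 0.15089424 0.391552  ] [[511.44536918   0.         328.34627684]
 [  0.         511.44536918 238.87810481]
 [  0.           0.           1.        ]]
flap_rib [(array([ 0.4879, -0.057 ,  0.0755]), 0.49), (array([ 0.5072, -0.0607,  0.0017]), 0.39)]
flap_edge [(array([ 0.4822, -0.2084,  0.0076]), 0.61), (array([ 0.4965, -0.0605,  0.0958]), 0.54)]
lip [(array([ 0.5409, -0.0637,  0.0365]), 0.77)]
tray [(array([ 0.5091, -0.0628,  0.007 ]), 0.68)]
spare_key []
lip_balm [(array([ 0.4786, -0.2114,  0.008 ]), 0.65)]
padlock [(array([ 0.3951, -0.5315,  0.0013]), 0.95)]
ring_dish [(array([ 5.285e-01,  4.790e-01, -4.000e-04]), 0.66), (array([0.5868, 0.1441, 0.0056]), 0.63)]
mug [(array([ 0.5276,  0.4784, -0.0043]), 0.57)]
opener [(array([ 0.5328, -0.1621,  0.0101]), 0.72), (array([0.5882, 0.1448, 0.0064]), 0.56)]Traceback (most recent call last):
  File "<stdin>", line 6, in <module>
ValueError: it knows: flap_edge, flap_rib, lip, lip_balm, mug, opener, padlock, ring_dish, spare_key, tray
```

```bash
python3 - <<'E'
from h import *
for n in ['top']:
    c=capture(n);save(c,n+'0');np.savez('top0.npz',**c);print(n,c['position'],c['orientation'],c['intrinsics'])
    for t in ['flap_rib','flap_edge','lip','tray','spare_key','lip_balm','padlock','ring_dish','mug','opener']:
        r=landmark_of(n,t); print(t,[(np.round(x['point'],4),round(x['p'],2)) for x in r[:2]])
E
```

```text
top [0.46214594 0.01108547 1.18256777] [-0.70357089 -0.01856688  0.02659421  0.70988451] [[434.370521     0.         325.7257343 ]
 [  0.         434.370521   241.57896195]
 [  0.           0.           1.        ]]
flap_rib [(array([ 0.487 , -0.0545,  0.0792]), 0.51)]
flap_edge [(array([ 0.4946, -0.0637,  0.0988]), 0.71)]
lip [(array([ 0.544 , -0.0688,  0.0338]), 0.97)]
tray [(array([ 0.5069, -0.0613,  0.0061]), 0.71)]
spare_key [(array([ 0.4997, -0.0508,  0.0063]), 0.59), (array([ 0.478 , -0.2104,  0.0069]), 0.56)]
lip_balm [(array([ 0.4812, -0.2138,  0.0084]), 0.51)]
padlock [(array([ 3.945e-01, -5.345e-01,  1.000e-04]), 0.71)]
ring_dish [(array([5.804e-01, 1.481e-01, 1.000e-04]), 0.82), (array([ 0.5216, -0.1636,  0.0084]), 0.22)]
mug [(array([0.5281, 0.4761, 0.003 ]), 0.72), (array([ 0.5065, -0.0635,  0.0032]), 0.33)]
opener [(array([ 0.5244, -0.1631,  0.0053]), 0.72), (array([ 0.4942, -0.0648,  0.0966]), 0.67)]
```

View pics/scene0.png

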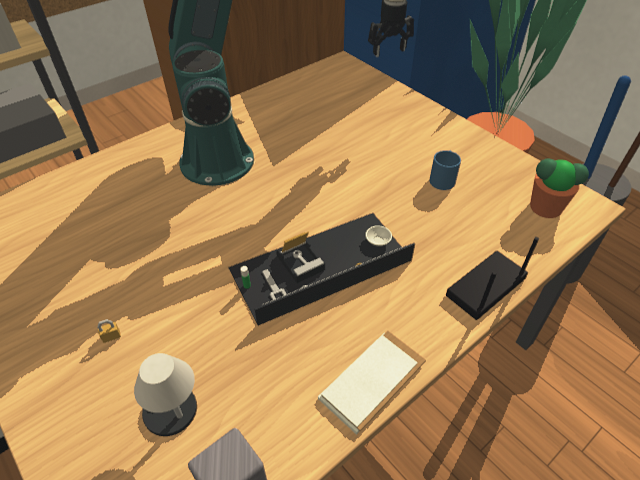

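View pics/top0.png

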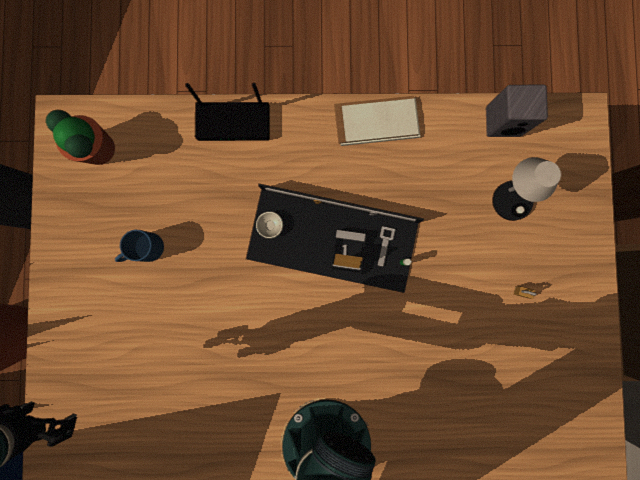

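```bash
python3 - <<'E'
from h import *
c=dict(np.load('top0.npz'));P=cloud(c)
im=cv2.cvtColor(c['color'],cv2.COLOR_RGB2BGR)
cv2.imwrite('pics/crop0.png',cv2.resize(im[175:300,240:430],None,fx=4,fy=4,interpolation=cv2.INTER_CUBIC))
# steel lip pixels z
for v in range(226,276,3):
    print(v,' '.join('%3d'%(P[v,u,2]*1000) for u in range(322,376,3)))
def rect(m,n):
    p=P[m][:, :2]; r=cv2.minAreaRect((p*1000).astype(np.float32)); print(n,m.sum(),r,cv2.boxPoints(r).round().tolist())
z=P[...,2];reg=np.zeros(z.shape,bool);reg[215:295,320:376]=1
rect(reg&(z>.05)&(z<.12),'flap')
g=c['color'].astype(int).min(-1); rect(reg&(z>.031)&(z<.042)&(g>110),'lip')
reg2=np.zeros(z.shape,bool);reg2[180:225,255:425]=1
p=P[reg2&(z>.055)&(z<.075)];print(np.polyfit(p[:,1],p[:,0],1),p.min(0),p.max(0))
E
```

```text
226   4   4   2   2   2   7   4   7   4   2   5   2   4   8   4   5   5   6
229   3   6   3   2   3   3   5   3   4   4   8   7   7   5   1   5   7   4
232   0   0   1   2   1  37  38  35  35  36  32   6   5   3   3   0   4   1
235   4   2   4   2  20  34  36  36  34  33  33  32  36  38  37   4   0   5
238   4   6   0   2  25   4   4  33  36  35  36  35  40  38  40   6   6   9
241   3   2   2   5  23   7   6   5   5   4   5   6   9   9  23   3   3   7
244   2   1   7   8  24   8   5   6   5   5   9   2  10   5  21   3   6   2
247   5   0   6   0  26  12   7   5   6   8   4   5   5  10   1   4   8   3
250   6   5   6   6   5   5  10   7   8   8  12   9  11   7   6   6   3   5
253   4   5   6   2   5   7   9   8   7  10 1182   9  10  14   4   1   2   3
256   3   0   5  26   7  85  88  86  93  93  91  94   8  24   1   0   3   5
259   8   6   3  34  67  81  81  81  79  74  80  84  82  85   2   7   2   6
262   3   6   1  34  50  51  52  57  56  82  80  80  83  36 1182   6   8   5
265   3   3   3  32  29  32  33  35  33  42  45  46  52  32   6   3   3   1
268   0   5   5  31   9   6   9   6   7   9  35  30  30  37   7   3   4   1
271   7   2   5   6   4  27  21  21  21  22   7   7   8   2   0   0   5   7
274  12   4   4   5   1   1   6   5   6   2   7   5  22   4   0   4   3   2
flap 230 ((487.1125183105469, -56.81565856933594), (67.92761993408203, 21.046586990356445), 82.3235855102539) [[472.0, -89.0], [493.0, -92.0], [502.0, -25.0], [481.0, -22.0]]
lip 195 ((514.4298095703125, -61.098514556884766), (72.96111297607422, 94.65166473388672), 81.27311706542969) [[462.0, -90.0], [556.0, -104.0], [567.0, -32.0], [473.0, -18.0]]
[0.2218748 0.6441587] [ 0.58773854 -0.25507236  0.05501864] [0.68795719 0.17303511 0.07206239]
```

View pics/crop0.png

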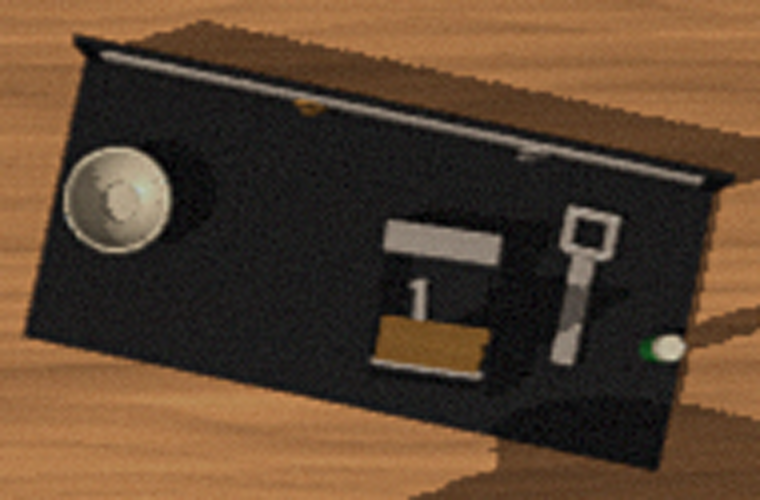

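```bash
cat >> h.py <<'E'
YAW=-0.142; O=np.array([.508,-.062])
def T(tx,ty=0):
    c,s=np.cos(YAW),np.sin(YAW); return O+np.array([c*tx-s*ty,s*tx+c*ty])
E
python3 - <<'E'
from h import *
c=dict(np.load('top0.npz'));P=cloud(c);z=P[...,2]
g=c['color'].astype(int).min(-1)
m=np.zeros(z.shape,bool);m[226:243,330:370]=1;m&=(z>.028)&(z<.046)&(g>90)
r=cv2.minAreaRect((P[m][:,:2]*1000).astype(np.float32));print('lip',m.sum(),r)
p=P[m][:,:2]-O;Rm=np.array([[np.cos(YAW),-np.sin(YAW)],[np.sin(YAW),np.cos(YAW)]]);q=p@Rm*1000
print('lip in tray',q.mean(0),q.min(0),q.max(0))
m=np.zeros(z.shape,bool);m[250:272,326:366]=1;m&=(z>.03)&(z<.11)
q=(P[m][:,:2]-O)@Rm*1000;print('flap lateral',np.percentile(q[:,1],[3,50,97]))
co=np.polyfit(q[:,0],z[m]*1000,1);print(co)
c=capture('scene');P=cloud(c);np.savez('sc0.npz',**c)
for n in ['scene']:
    mm=cut_out(n,'flap_rib');print([(x['p'],x['pixels'].sum()) for x in mm])
    for x in mm[:1]:
        q=P[x['pixels']];t=(q[:,:2]-O)@Rm*1000;print(np.percentile(t,[3,50,97],axis=0),np.percentile(q[:,2],[3,50,97]))
for tx in [-60,-56]: print(tx,T(tx/1000))
E
```

```text
lip 204 ((551.859619140625, -66.90815734863281), (74.63351440429688, 19.393877029418945), 82.02239990234375)
lip in tray [44.14201486  1.58255761] [ 34.37422145 -35.96794504] [53.77642605 38.66049683]
flap lateral [-36.21957334   3.39459382  40.97985876]
[  2.26820972 124.15619443]
[(0.6, np.int64(238)), (0.51, np.int64(1381))]
[[-32.75103733 -30.87853224]
 [-20.51408843   0.21358057]
 [ -9.39441811  32.52564854]] [0.03640696 0.07248217 0.09518932]
-60 [ 0.4486039 -0.0535086]
-56 [ 0.45256364 -0.0540747 ]
```

>>> step_arm --steps '[{"dx":0.064,"dy":-0.076,"dz":0,"yaw":0.014},{"dx":0.128,"dy":-0.152,"dz":0,"yaw":0.028},{"dx":0.192,"dy":-0.228,"dz":0,"yaw":0.042},{"dx":0.256,"dy":-0.304,"dz":0,"yaw":0.056},{"dx":0.32,"dy":-0.38,"dz":0,"yaw":0.07}]' --fingers 1

```text
clock: 1.7
eef_pos: [0.3296, 0.3843, 0.2315]
ee_rot: [0.0, 0.754, 0.657, 0.0]
contact_force: [0.9, 1.1, -0.4]
gripper_width: 0.0125
```

>>> step_arm --steps '[{"dx":0.04,"dy":-0.09},{"dx":0.08,"dy":-0.18},{"dx":0.12,"dy":-0.27},{"dx":0.16,"dy":-0.36},{"dx":0.2,"dy":-0.45}]'

```text
validation failed for argument at $.st...
```

>>> step_arm --steps '[{"dx":0.01,"dy":-0.08},{"dx":0.02,"dy":-0.16},{"dx":0.03,"dy":-0.24},{"dx":0.04,"dy":-0.32,"dz":-0.04},{"dx":0.04,"dy":-0.4,"dz":-0.08}]'

```text
validation failed for argument at $.st...
```

Rows evidently need all four numbers.

>>> step_arm --steps '[{"dx":0.04,"dy":-0.09,"dz":0,"yaw":0},{"dx":0.08,"dy":-0.18,"dz":0,"yaw":0},{"dx":0.12,"dy":-0.27,"dz":0,"yaw":0},{"dx":0.16,"dy":-0.36,"dz":0,"yaw":0},{"dx":0.2,"dy":-0.45,"dz":0,"yaw":0}]' --fingers 1

```text
clock: 2.2
eef_pos: [0.4292, 0.159, 0.2316]
ee_rot: [0.0, 0.754, 0.657, 0.0]
contact_force: [1.0, 0.5, 0.5]
gripper_width: 0.0
```

>>> step_arm --steps '[{"dx":0.01,"dy":-0.08,"dz":0,"yaw":0},{"dx":0.02,"dy":-0.16,"dz":0,"yaw":0},{"dx":0.03,"dy":-0.24,"dz":0,"yaw":0},{"dx":0.04,"dy":-0.32,"dz":-0.04,"yaw":0},{"dx":0.04,"dy":-0.42,"dz":-0.08,"yaw":0}]' --fingers 1

```text
clock: 2.7
eef_pos: [0.4499, -0.0473, 0.193]
ee_rot: [0.001, 0.754, 0.657, 0.001]
contact_force: [1.0, 0.8, 0.3]
gripper_width: -0.0001
```

>>> step_arm --steps '[{"dx":0,"dy":0,"dz":-0.06,"yaw":0},{"dx":0,"dy":0,"dz":-0.12,"yaw":0},{"dx":0,"dy":0,"dz":-0.18,"yaw":0},{"dx":0,"dy":0,"dz":-0.25,"yaw":0},{"dx":0,"dy":0,"dz":-0.25,"yaw":0}]' --fingers 1

```text
clock: 3.2
eef_pos: [0.4455, -0.045, 0.0647]
ee_rot: [-0.003, 0.754, 0.656, -0.002]
contact_force: [-0.9, 0.1, -0.4]
gripper_width: -0.0
```

```bash
python3 - <<'E'
from h import *
s=manip.state();print(s['eef_pos'],s['contact_force'],s['clock'])
c=capture('scene');cv2.imwrite('pics/sc1.png',cv2.resize(c['color'][190:340,200:440,::-1],None,fx=3,fy=3,interpolation=cv2.INTER_CUBIC))
c=capture('wrist');save(c,'w1');print(c['hand_eye'],c['intrinsics'])
E
```

```text
[ 0.44550436 -0.04500587  0.06468013] [-0.90749984  0.06057134 -0.40087559] 3.2
[[ 9.99999844e-01 -4.57011780e-04 -3.22498791e-04  5.33243347e-04]
 [-5.30671823e-04 -9.57396003e-01 -2.88777791e-01 -7.40974042e-02]
 [-1.76784201e-04  2.88777917e-01 -9.57396095e-01 -1.42652081e-01]
 [ 0.00000000e+00  0.00000000e+00  0.00000000e+00  1.00000000e+00]] [[371.64829954   0.         323.84332784]
 [  0.         371.64829954 240.07987146]
 [  0.           0.           1.        ]]
```

View pics/sc1.png

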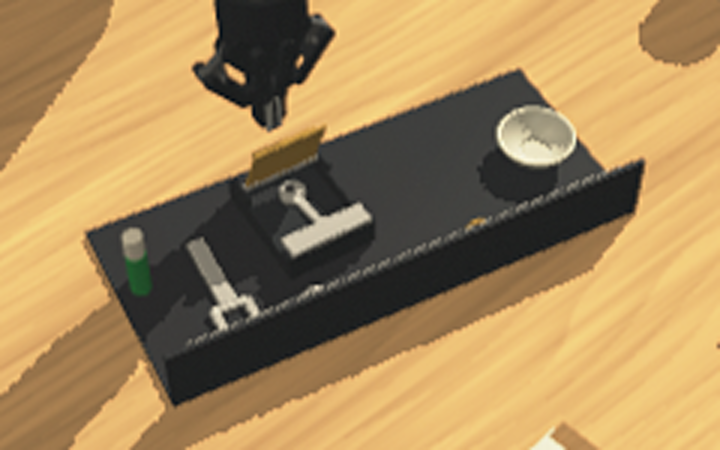

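View pics/w1.png

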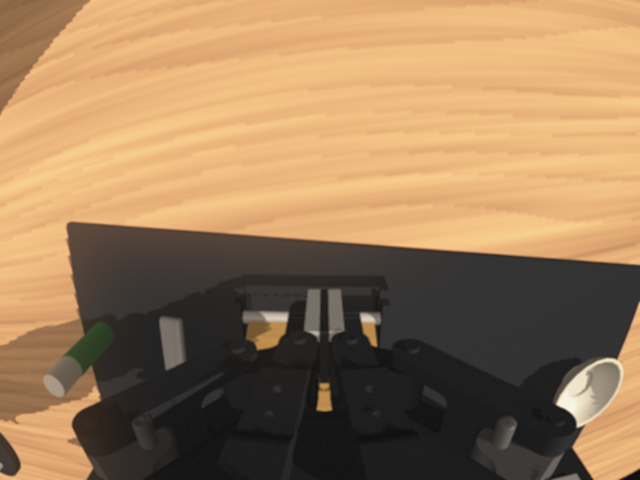

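>>> step_arm --steps '[{"dx":0.0,"dy":-0.014,"dz":0,"yaw":0},{"dx":0,"dy":-0.014,"dz":0,"yaw":0},{"dx":0,"dy":-0.014,"dz":0,"yaw":0}]' --fingers 1

```text
clock: 3.6
eef_pos: [0.4497, -0.0531, 0.069]
ee_rot: [0.001, 0.754, 0.656, 0.001]
contact_force: [-0.1, -0.1, -0.1]
gripper_width: -0.0
```

>>> step_arm --steps '[{"dx":0.02,"dy":-0.003,"dz":-0.004,"yaw":0},{"dx":0.04,"dy":-0.006,"dz":-0.009,"yaw":0},{"dx":0.055,"dy":-0.008,"dz":-0.019,"yaw":0},{"dx":0.071,"dy":-0.01,"dz":-0.031,"yaw":0},{"dx":0.071,"dy":-0.01,"dz":-0.031,"yaw":0}]' --fingers 1

```text
clock: 4.1
eef_pos: [0.4852, -0.0578, 0.0512]
ee_rot: [-0.0, 0.754, 0.657, -0.0]
contact_force: [-0.7, 0.2, -0.5]
gripper_width: 0.0001
```

```bash
cat > look.py <<'E'
from h import *
import sys
n=sys.argv[1]
s=manip.state();print(s['eef_pos'],s['contact_force'],s['clock'])
c=capture('scene');np.savez('sc_%s.npz'%n,**c)
cv2.imwrite('pics/sc%s.png'%n,cv2.resize(c['color'][220:300,240:360,::-1],None,fx=6,fy=6,interpolation=cv2.INTER_CUBIC))
for t in ['flap_edge','flap_rib','lip']:
    r=landmark_of('scene',t)
    for x in r[:2]:
        p=np.array(x['point']);d=p[:2]-O
        print(t,round(x['p'],2),'tray',np.round([(d[0]*np.cos(YAW)+d[1]*np.sin(YAW))*1e3,(-d[0]*np.sin(YAW)+d[1]*np.cos(YAW))*1e3,p[2]*1e3-6],1))
E
python3 look.py 2
```

```text
[ 0.48520207 -0.05777909  0.05123948] [-0.72697675  0.19567954 -0.49657339] 4.1
flap_edge 0.55 tray [16.  -1.2 67.4]
flap_rib 0.73 tray [-3.5  1.7 58.7]
lip 0.92 tray [35.4  5.4 26.3]
```

View pics/sc2.png

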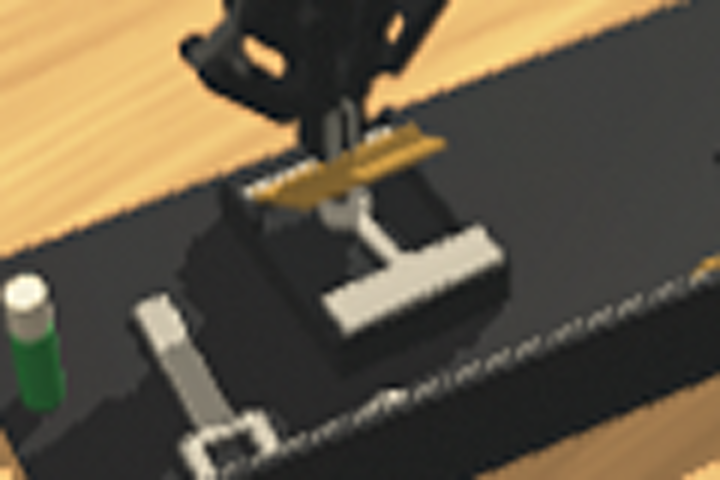

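>>> step_arm --steps '[{"dx":0.012,"dy":-0.002,"dz":-0.014,"yaw":0},{"dx":0.018,"dy":-0.003,"dz":-0.026,"yaw":0},{"dx":0.02,"dy":-0.003,"dz":-0.034,"yaw":0},{"dx":0.02,"dy":-0.003,"dz":-0.04,"yaw":0},{"dx":0.02,"dy":-0.003,"dz":-0.04,"yaw":0}]' --fingers 1

```text
clock: 4.8
eef_pos: [0.4944, -0.0592, 0.0318]
ee_rot: [0.0, 0.754, 0.657, 0.0]
contact_force: [-0.1, -0.3, 1.2]
gripper_width: 0.0
```

```bash
python3 look.py 3
```

```text
[ 0.49437636 -0.05923057  0.03179419] [-0.06814787 -0.25322463  1.20974447] 4.8
flap_rib 0.97 tray [12.5  3.  28.9]
lip 0.62 tray [34.1  4.5 29.6]
```

View pics/sc3.png

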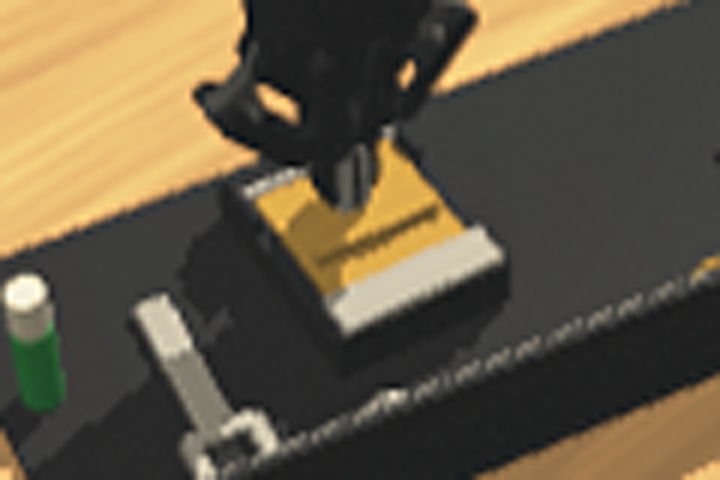

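>>> step_arm --steps '[{"dx":0,"dy":0,"dz":-0.003,"yaw":0},{"dx":0,"dy":0,"dz":-0.003,"yaw":0}]' --fingers 1

```text
clock: 5.2
eef_pos: [0.4944, -0.0593, 0.031]
ee_rot: [0.0, 0.754, 0.657, 0.0]
contact_force: [0.7, -0.2, 3.7]
gripper_width: 0.0001
```

>>> step_arm --steps '[{"dx":0.01,"dy":-0.0015,"dz":0,"yaw":0},{"dx":0.016,"dy":-0.002,"dz":0,"yaw":0},{"dx":0.022,"dy":-0.003,"dz":0,"yaw":0},{"dx":0.022,"dy":-0.003,"dz":0,"yaw":0}]' --fingers 1

```text
clock: 5.6
eef_pos: [0.5053, -0.0608, 0.0309]
ee_rot: [0.0, 0.754, 0.657, -0.0]
contact_force: [-0.6, -1.1, 4.7]
gripper_width: -0.0
```

>>> step_arm --steps '[{"dx":0.006,"dy":-0.001,"dz":0,"yaw":0},{"dx":0.012,"dy":-0.002,"dz":0,"yaw":0},{"dx":0.012,"dy":-0.002,"dz":0,"yaw":0}]' --fingers 1

```text
clock: 5.9
eef_pos: [0.5085, -0.0611, 0.0307]
ee_rot: [-0.002, 0.754, 0.657, -0.002]
contact_force: [-6.0, -0.6, 10.3]
gripper_width: 0.0001
```

```bash
python3 look.py 4
```

```text
[ 0.50851348 -0.06113653  0.03070599] [-5.97018216 -0.58884407 10.29393212] 5.9
flap_edge 0.54 tray [46.5  1.5 22. ]
flap_rib 0.72 tray [25.1  2.6 25.7]
flap_rib 0.35 tray [ -45.  -484.9   -4. ]
lip 0.76 tray [32.1  4.2 26.6]
```

View pics/sc4.png

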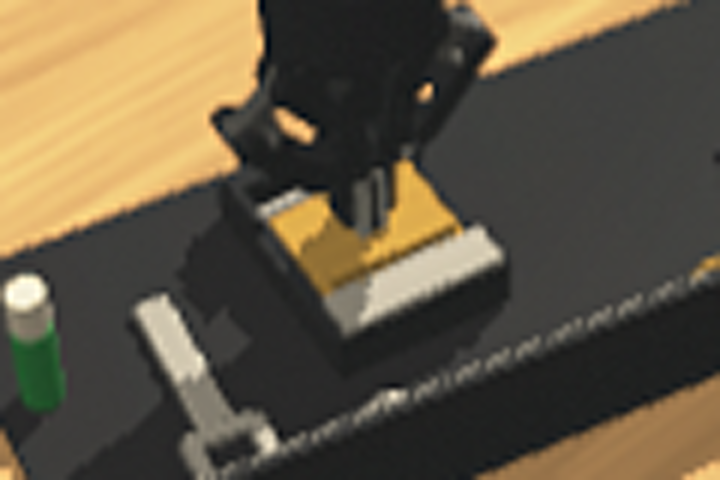

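>>> step_arm --steps '[{"dx":0,"dy":0,"dz":0.006,"yaw":0},{"dx":0,"dy":0,"dz":0.015,"yaw":0},{"dx":0,"dy":0,"dz":0.05,"yaw":0},{"dx":0,"dy":0,"dz":0.12,"yaw":0},{"dx":-0.05,"dy":0,"dz":0.2,"yaw":0}]' --fingers 1

```text
clock: 6.6
eef_pos: [0.489, -0.0621, 0.1317]
ee_rot: [0.001, 0.754, 0.657, 0.001]
contact_force: [-0.1, -0.6, 0.1]
gripper_width: 0.0001
```

>>> step_arm --steps '[{"dx":-0.06,"dy":0.06,"dz":0.06,"yaw":0},{"dx":-0.1,"dy":0.14,"dz":0.06,"yaw":0},{"dx":-0.1,"dy":0.22,"dz":0.06,"yaw":0},{"dx":-0.1,"dy":0.3,"dz":0.06,"yaw":0},{"dx":-0.1,"dy":0.3,"dz":0.06,"yaw":0}]' --fingers 1

```text
clock: 7.1
eef_pos: [0.436, 0.0922, 0.1613]
ee_rot: [-0.0, 0.753, 0.658, 0.001]
contact_force: [0.5, -0.4, 0.1]
gripper_width: -0.0
```

```bash
python3 look.py 5; python3 - <<'E'
from h import *
c=capture('top');cv2.imwrite('pics/top5.png',cv2.resize(c['color'][175:300,240:430,::-1],None,fx=4,fy=4,interpolation=cv2.INTER_CUBIC))
P=cloud(c);z=P[...,2];Rm=np.array([[np.cos(YAW),-np.sin(YAW)],[np.sin(YAW),np.cos(YAW)]])
t=(P[...,:2]-O)@Rm*1000
for a in range(-45,60,6):
    m=(abs(t[...,0]-a)<3)&(abs(t[...,1])<28);print(a,m.sum(),round(np.median(z[m])*1000-6,1),c['color'][m].mean(0).round())
for k in ['flap_rib','flap_edge','lip_balm','ring_dish','opener']:
    print(k,[(np.round(x['point'],3),round(x['p'],2)) for x in landmark_of('top',k)[:2]])
E
```

```text
[0.43600241 0.09221957 0.16127435] [ 0.53142627 -0.40837076  0.12914307] 7.1
flap_edge 0.82 tray [51.  -0.4 26.2]
flap_rib 0.98 tray [25.9  2.2 23.9]
flap_rib 0.65 tray [ 37.3 -96.1   1.6]
lip 0.6 tray [32.   1.7 27.5]
-45 44 1.9 [21. 20. 20.]
-39 46 1.1 [37. 35. 34.]
-33 47 2.8 [53. 50. 47.]
-27 53 24.1 [103.  94.  86.]
-21 47 22.8 [114.  83.  45.]
-15 45 23.6 [144. 101.  47.]
-9 49 24.1 [159. 112.  52.]
-3 47 24.1 [169. 119.  55.]
3 49 24.8 [168. 118.  55.]
9 48 25.0 [169. 119.  55.]
15 46 24.8 [169. 119.  55.]
21 51 24.6 [164. 115.  53.]
27 47 31.4 [148. 103.  47.]
33 48 27.1 [139. 107.  69.]
39 51 30.9 [152. 139. 128.]
45 46 30.9 [152. 139. 127.]
51 49 30.4 [147. 134. 121.]
57 19 -1.7 [44. 40. 37.]
flap_rib [(array([ 0.531, -0.066,  0.035]), 0.67)]
flap_edge [(array([ 0.553, -0.071,  0.032]), 0.63)]
lip_balm [(array([ 0.48 , -0.21 ,  0.006]), 0.41), (array([ 0.505, -0.063,  0.008]), 0.23)]
ring_dish [(array([0.582, 0.149, 0.005]), 0.8), (array([ 0.526, -0.165,  0.003]), 0.25)]
opener [(array([ 0.522, -0.164,  0.009]), 0.48)]
```

View pics/sc5.png

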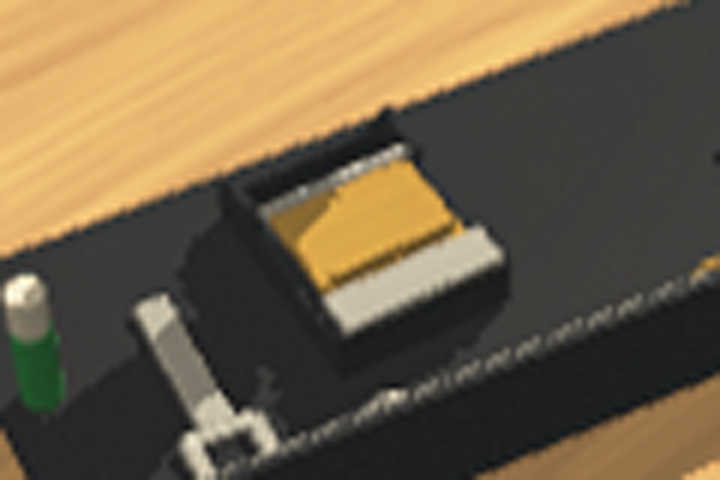

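View pics/top5.png

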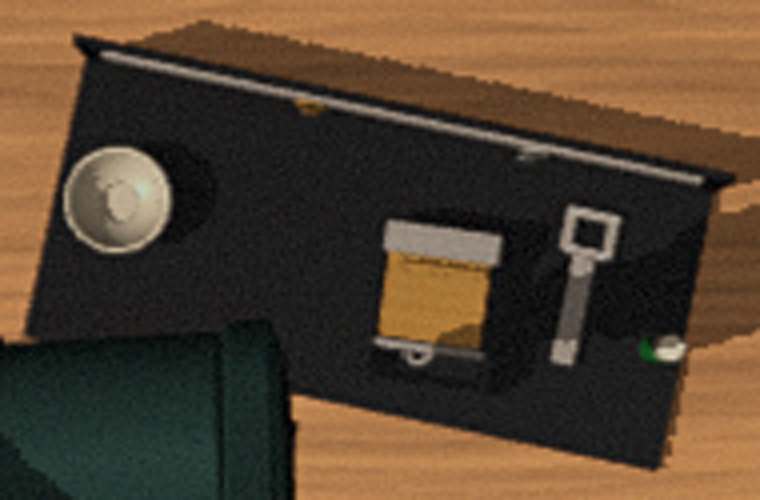

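The flap lies flat with its plate running under the lip. The hinge pin sits at about tray x = -27, so it is at or near the stop. The arm is clear.

```bash
python3 - <<'E'
from h import *
print(abs(manip.state()['joint_velocities']).max()); print(ticket.sign_off())
E
```

```text
0.0071343408995511995
the job is handed in; nothing more can be done
None
```

The tray is closed and the job is handed in, at about 7 s on the robot's clock. With the fingers shut, I swung the flap down from the hinge side and pressed it flat (3.7 N upward). I then slid it under the lip until the sideways force rose to about 6 N, and lifted straight off.

- **Flap:** after release the depth picture shows it flat, with its face at tray z of about 24–25 mm. Its hinge is near tray x = -27 mm, which means about 13–14 mm of slide, so the front edge is roughly 10 mm under the lip.
- **Robot:** the arm was at rest and clear of everything when I handed in.
- **Bystanders:** the ring dish, opener and lip balm were within about 5 mm of where they started. I did not re-check the mug, padlock or lamp button, but the arm never came near them. The spare key still shows in the gap behind the hinge; I did not measure its position.

**Checks that disagreed:**
- The flap moved as soon as I began the forward push, probably dragged by friction before the fingertips reached the rib. It was already flat by then, judging by the tip height and force, and its edge still looked clear of the lip.
- The network placed the flap edge at tray x = 51 mm, 7 mm beyond what is possible at the stop. The edge is hidden under the lip, so I relied on the depth picture instead.

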